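# Check a case on the letter-post thickness gauge

## Robot

A 6-joint arm with a two-finger parallel gripper is mounted at the origin on a cart in front of the work surface, level with it; the furniture and walls round the work are solid. World frame = base frame: x ahead of the robot, y to its left, z up, the work surface at z = 0. Lengths are in m, angles in degrees, forces in N, time in s.
With the tool pointing down it reaches from about 0.4 to 0.825 m from the base axis. Payload 7 kg.
Tool frame: the origin (TCP) lies between the finger pads; the fingertips stand 25 mm ahead of it and the grasp point (between the pads) lies 6 mm ahead of it; z points along the fingers, y is the line along which they close (so a half turn about z gives the same grasp; the last joint's range is limited). The gripper opens to 88 mm and grips with 3 to 60 N. Pads are 19 mm wide; open, the fingers measure 130 mm over their backs; the gripper's body (78 mm by 193 mm) begins 47 mm behind the grasp point.
Start: joints at [86.179, 20.546, 0.682, 0, -70.136, -16.507], TCP at [0.235, 0.633, 0.252] pointing down, gripper open.
Joint ranges: [-176.03, 176.03], [-82.01, 121.73], [-58.28, 71.71], [-173.87, 95.51], [-174.79, -0.11], [-173.66, 173.66]. Speed limits (degrees/s): [136.94, 136.94, 172.46, 180, 180, 180].

## Interface

Orientations are given as [roll, pitch, yaw] about the fixed x, y, z axes, in that order (R = Rz(yaw) Ry(pitch) Rx(roll)).
In Python, from plant import ctrl, camrig, telemetry gives the robot as it stands (ctrl), with the cameras (camrig) and the readings (telemetry).
- The arm moves only by the tool shift_gripper, called after "Request:" as name([rows], argument=value, ...), one row to a line, values as JSON. Schema: {"type":"object","properties":{"increments":{"type":"object","properties":{"tx":{"type":"array","items":{"type":"number"},"minItems":1,"maxItems":8},"ty":{"type":"array","items":{"type":"number"},"minItems":1,"maxItems":8},"tz":{"type":"array","items":{"type":"number"},"minItems":1,"maxItems":8},"yaw":{"type":"array","items":{"type":"number"},"minItems":1,"maxItems":8},"finger_gap":{"type":"array","items":{"type":"number"},"minItems":1,"maxItems":8}},"additionalProperties":false,"required":["tx","ty","tz","yaw","finger_gap"]},"only":{"type":"string"},"quiet":{"type":"boolean"},"lines":{"type":"string"}},"required":["increments"],"additionalProperties":false}. increments is an object with one list for each field, all of the same length, 1 to 8, a row being the entries at one place: tx, ty, tz (the shift in m), yaw (a turn about the tool's z in degrees), finger_gap (the finger opening in m); each row is the pose to reach, as a shift and turn from the pose commanded when the call began, along the tool's axes at that moment; what a row does not reach only later rows make up. A row lasts 1/8 s, in which the tool goes at most 0.0625 m and 10.7 degrees, less where a joint would pass 70% of its speed; a pose out of reach is approached as far as the arm can. The fingers move at their own pace and stop on an object; the grip force is fixed at half the most. Time passes only in rows, so rows that do not move let the fingers close. The tool returns the time, the measured TCP pose, the force, the opening and the grip force at its end. only (a regular expression) keeps the lines of the reply that match it, lines (a string "A,B") keeps lines A to B, and quiet returns only ok. Input that does not fit is refused with a message, and nothing moves.
- telemetry.get_obs(): the state, without advancing time (a new reading comes with each control period).
- camrig.snapshot(name): name is "scene" or "side" or "wrist"; returns a dict with "frame" (420x560x3 uint8, red, green, blue), "z_map" (420x560 float32, m along the optical axis (not along the pixel's ray), 0 where there is no reading), "fovy" (degrees; the focal length in pixels is half the picture's height over the tangent of half this angle, whatever the lens; pixels are square), "cx", "cy" (the principal point, pixels), "R" (3x3) and "t" (3): a world point X has camera coordinates R X + t; the wrist camera has in their place "T_tool_cam" (4x4, takes a point from camera to tool coordinates, whose origin is the TCP and whose axes are the flange's). Camera axes: x right, y down, z forward; pixel columns grow to the right and rows downward; lengths in m; the calibration is good to about 2 mm. A picture is of the moment at which its call begins: read the wrist's pose just before it.
- ctrl.close_job(): hands the job in; it is judged then, once.
The state is a dict: "clock": time; "joint_pos": joint angles; "qvel": joint speeds; "tau": joint torques, N m; "tool_pos": TCP position; "orientation": TCP orientation; "force": force on the tool from outside, world axes, zero at the start; "moment": the same for the moment, N m; "opening": finger opening in m; "gripper_force": force on a finger pad.
Only numpy, scipy, OpenCV 4.12 (cv2) and the standard library are available. Lean on these libraries where they do the work, as an engineer would, in place of code of your own. Each camera call takes 0.05 s, during which the arm holds its last target. There are 200 camera calls.

## Task

The flat red case is to go out by letter post, so check its thickness on the gauge: slide it along the gauge's plate, without lifting it, until its end rests squarely against the end stop, under the raised foot. Then press the black button down until the sprung foot rests on the case, keep it there for about a second without forcing it, and let the foot spring fully back up. Leave the case at the stop and the other things on the desk where they are.

Things in the scene. Friction and masses are not known exactly. Their poses are not given: they have to be found in the camera images.
- gauge: Thickness gauge, fixed; yaw varies. Origin on the desk straight below the foot's axis, z up. Aluminium plate 8 mm thick, x -55 to +75, y -252 to +48 mm in this frame; the case slides along +y. On the +x side a grey column (x 47 to 73 mm, 34 wide) carries an arm over the foot (x -17 to +73, 30 mm wide along y, 101 to 134 mm above the desk).
- stop_face (a point): Middle of the -y face of the dark end stop at the plate's +y end: 30 mm to the +y side of the foot's axis. The stop is 80 mm wide along gauge x, and its top is 22 mm above the desk (14 mm above the plate).
- gauge_slide (a joint): Vertical slide of the plunger (button, rod, foot), m: 0 with the foot up, 50 mm above the plate; grows as it goes down; 0.050 on the bare plate. Thickness under the foot = 0.050 minus reading: on the case about 0.022. A return spring (about 2 N at the top, 5 N at 22 mm) lifts it to 0 when let go. A thin scale plate stands 26 mm behind it (+x), up to 185 mm above the desk.
- button_top (a point): Centre of the top of the plunger's flat black button, 36 mm across; 195 mm above the desk when up. Straight above the foot and moves with it. About 10 N on it holds the foot firmly on the case.
- foot: Steel foot at the lower end of the plunger, 20 mm across, 6 mm thick; origin at the centre of its underside. Moves with the plunger.
- red_case: Flat red case with a black window on top: 120 mm along its x, 60 along its y, 28 thick, 0.1 to 0.21 kg, lying window up. Origin: centre of its underside. Starts on the plate, its centre 120 to 175 mm to the -y side of the foot, its x along gauge y (within 0.25 rad). A push off the middle of its end turns it. Flush with the stop, its centre is 30 mm to the -y side of the foot's axis.
- mint_tin: Flat oblong tin, white sides and teal lid, 63 x 105 x 26 mm, bystander, origin at the centre of its underside.
- screwdriver: Screwdriver with red handle lying on the desk, 198 mm long along its y, 29 mm thick; bystander, origin at the middle of its underside.
- tumbler: Tall white travel tumbler with black lid, 90 mm across, 189 mm high, standing; bystander, origin at the centre of its base.

How it is judged:
By the outcome, as a careful person would: the job done as asked, in the order asked, and still so for the second after the job is handed in, with the robot touching nothing.
It also fails if it takes over 45 s, if anything falls off the work surface, if the arm or the gripper's body presses on something with over 40 N, if the wrist force passes 120 N, or if a joint passes its speed limit or range.

## Working session

There is one attempt and no reset: what is moved stays moved. The work goes in short steps, Python scripts to look and compute and a tool call to move; the robot and the scene stay as the last step left them, time stands still between calls to the robot, and variables do not carry over. Pictures are saved under pics/ and viewed, at most 10 in all, crops included, and the job is handed in when it is done.

```bash
ls; mkdir -p pics; python3 - <<'E'
from plant import ctrl, camrig, telemetry
import cv2,numpy as np
o=telemetry.get_obs();print({k:np.round(v,3) for k,v in o.items()})
ims=[]
for n in("scene","side"):
    s=camrig.snapshot(n);cv2.imwrite(f"pics/{n}0.png",s["frame"][:,:,::-1]);np.savez(f"{n}0.npz",**s)
    print(n,s["fovy"],s["cx"],s["cy"],-s["R"].T@s["t"],np.round(s["R"],3).tolist())
E
```

```text
pics
plant.py
{'clock': np.float64(0.0), 'joint_pos': array([ 8.6180e+01,  2.0591e+01,  6.3300e-01, -2.1000e-02, -7.0136e+01,
       -1.6507e+01]), 'qvel': array([ 0.046, -0.011,  0.002, -0.031, -0.022, -0.077]), 'tau': array([ 2.0000e-03, -5.8272e+01,  2.9304e+01,  6.9970e+00,  7.0000e-03,
       -0.0000e+00]), 'tool_pos': array([0.234, 0.633, 0.251]), 'orientation': array([ 1.79905e+02, -8.00000e-03, -2.03350e+01]), 'force': array([-0.227,  0.029, -0.326]), 'moment': array([-0.047, -0.004,  0.015]), 'gripper_force': np.float64(0.0), 'opening': np.float64(0.087)}
scene 47.78844496189227 277.6031214659006 214.62862931880167 [ 0.13234206 -0.18532415  0.8340476 ] [[0.668, -0.744, -0.002], [-0.579, -0.519, -0.629], [0.467, 0.422, -0.777]]
side 45.956914438141574 276.77485237417073 203.52011118368785 [1.14480526 0.42411556 0.75769075] [[-0.389, 0.921, 0.021], [0.63, 0.282, -0.724], [-0.672, -0.269, -0.69]]
```

View pics/scene0.png

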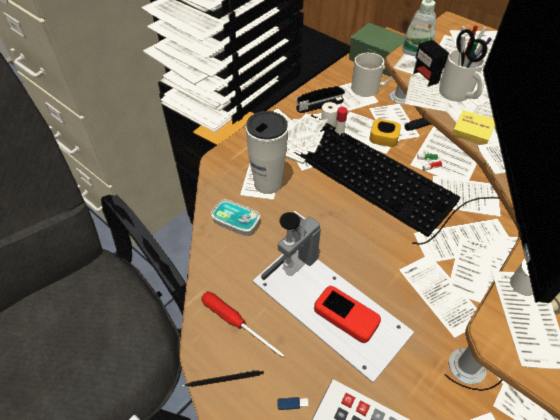

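View pics/side0.png

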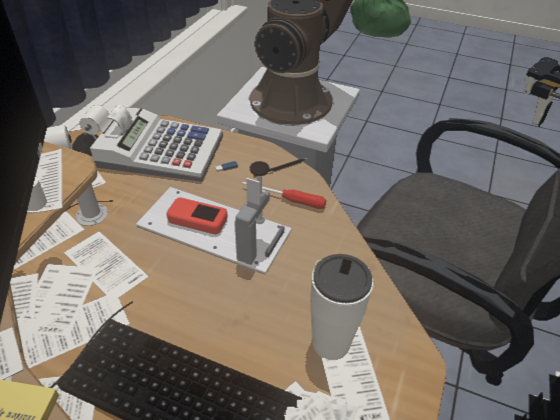

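The scene view shows the case at about (347,313), the plate with corners near (253,278), (375,378) and (412,330), and the button at (290,219). In the side view the case is at (197,215) and the gauge column at (245,235). The gripper is out of the way.

```bash
cat > h.py <<'E'
import numpy as np,cv2
def K(s): return s["frame"].shape[0]/2/np.tan(np.radians(float(s["fovy"]))/2)
def cam(s,tool=None):
    "camera->world R,t"
    if tool is None: return s["R"].T,-s["R"].T@s["t"]
    T=tool@s["T_tool_cam"]; return T[:3,:3],T[:3,3]
def rays(s,uv,tool=None):
    uv=np.atleast_2d(uv).astype(float);f=K(s);R,c=cam(s,tool)
    d=np.c_[(uv[:,0]-s["cx"])/f,(uv[:,1]-s["cy"])/f,np.ones(len(uv))]
    return c,d@R.T
def plane(s,uv,z,tool=None):
    c,d=rays(s,uv,tool);return c+d*((z-c[2])/d[:,2])[:,None]
def cloud(s,mask,tool=None):
    v,u=np.nonzero(mask&(s["z_map"]>0));c,d=rays(s,np.c_[u,v],tool);return c+d*s["z_map"][v,u][:,None]
def tri(s1,p1,s2,p2,t1=None,t2=None):
    c1,d1=rays(s1,p1,t1);c2,d2=rays(s2,p2,t2);d1=d1[0];d2=d2[0]
    a=np.linalg.lstsq(np.c_[d1,-d2],c2-c1,rcond=None)[0];A=c1+a[0]*d1;B=c2+a[1]*d2
    return (A+B)/2,np.linalg.norm(A-B)
def red(f):
    h=cv2.cvtColor(np.ascontiguousarray(f),cv2.COLOR_RGB2HSV);return ((h[...,0]<10)|(h[...,0]>170))&(h[...,1]>170)&(h[...,2]>80)
def biggest(m,near):
    n,l,st,ce=cv2.connectedComponentsWithStats(m.astype(np.uint8));i=1+np.argmin([np.hypot(*(c-near)) if a>100 else 1e9 for c,a in zip(ce[1:],st[1:,4])]);return l==i
def rect(P):
    (c,wh,a)=cv2.minAreaRect((P[:,:2]*1000).astype(np.float32));
    if wh[0]<wh[1]: wh=wh[::-1];a+=90
    return np.round(c,1),np.round(wh,1),round((a+90)%180-90,2)
E
python3 - <<'E'
from h import *
S={n:np.load(n+"0.npz") for n in("scene","side")}
for n,near,pn in(("scene",(347,313),(380,340)),("side",(197,215),(160,215))):
    s=S[n];m=biggest(red(s["frame"]),near)
    m2=cv2.morphologyEx(m.astype(np.uint8),cv2.MORPH_CLOSE,np.ones((31,31)))>0
    P=cloud(s,m2);z=P[:,2];zt=np.percentile(z,80);print(n,m.sum(),"case top z",zt,rect(P[abs(z-np.median(P[z>zt-.004,2]))<.005]), rect(P))
    f=s["frame"].astype(int);h=cv2.cvtColor(s["frame"],cv2.COLOR_RGB2HSV)
    w=biggest((h[...,1]<45)&(h[...,2]>150),pn)
    P=cloud(s,w);P=P[(abs(P[:,2]-.008)<.006)];print(" plate z",np.median(P[:,2]),len(P),rect(P))
    # everything dark/any near the button height
    A=cloud(s,np.ones(w.shape,bool));B=A[(A[:,2]>.185)&(A[:,2]<.205)&(A[:,0]>.3)&(A[:,0]<.75)]
    g=h[...,2]<70
    A=cloud(s,g);B=A[(A[:,2]>.185)&(A[:,2]<.203)&(A[:,0]>.3)&(A[:,0]<.8)&(abs(A[:,1])<.5)];print(" btn",len(B),B.mean(0) if len(B) else 0,B[:,:2].min(0),B[:,:2].max(0))
E
```

```text
scene 1533 case top z 0.03778467151895537 (array([527.3,  -2.6]), array([116.8,  58.6]), -84.1) (array([526.7,  -2.8]), array([117.1,  58.8]), -85.05)
 plate z 0.00832608088606085 6432 (array([528.6,  36.5]), array([299.7, 132.3]), 88.29)
 btn 589 [0.60538505 0.24823062 0.19077237] [0.50376771 0.12113928] [0.72526375 0.38589248]Traceback (most recent call last):
  File "<stdin>", line 4, in <module>
  File "h.py", line 22, in biggest
    n,l,st,ce=cv2.connectedComponentsWithStats(m.astype(np.uint8));i=1+np.argmin([np.hypot(*(c-near)) if a>100 else 1e9 for c,a in zip(ce[1:],st[1:,4])]);return l==i
                                                                       ~~~~~~~~~^^^^^^^^^^^^^^^^^^^^^^^^^^^^^^^^^^^^^^^^^^^^^^^^^^^^^^^^^^^^^^^^^^^^^^^^^
    return _wrapfunc(a, 'argmin', axis=axis, out=out, **kwds)
    return _wrapit(obj, method, *args, **kwds)
    result = getattr(arr, method)(*args, **kwds)
ValueError: attempt to get argmin of an empty sequence
```

```bash
python3 - <<'E'
from h import *
S={n:dict(np.load(n+"0.npz")) for n in("scene","side")}
s=S["side"];print(s["frame"][215,185],cv2.cvtColor(s["frame"],cv2.COLOR_RGB2HSV)[215,185])
for n,bp in(("scene",(290,219)),("side",(259,170))):
    s=S[n];h=cv2.cvtColor(s["frame"],cv2.COLOR_RGB2HSV)
    c=[(347,313),(197,215)][n=="side"]
    m=biggest(((h[...,0]<10)|(h[...,0]>170))&(h[...,1]>150)&(h[...,2]>60),c)
    ys,xs=np.nonzero(m);H=cv2.convexHull(np.c_[xs,ys].astype(np.int32));m2=np.zeros(m.shape,np.uint8);cv2.fillConvexPoly(m2,H,1)
    P=cloud(s,m2>0);P=P[abs(P[:,2]-np.percentile(P[:,2],70))<.004];print(n,"case",np.median(P[:,2]),rect(P))
    A=cloud(s,np.ones(m.shape,bool))
    d=np.hypot(A[:,0]-.5216,A[:,1]-.1387)
    B=A[(d<.03)&(A[:,2]>.189)&(A[:,2]<.2)];print(" btn",len(B),np.median(B[:,2]) if len(B) else 0,cv2.minEnclosingCircle((B[:,:2]*1000).astype(np.float32)) if len(B) else 0)
    Q=A[(A[:,2]>.004)&(A[:,2]<.0125)&(abs(A[:,0]-.5286)<.09)&(abs(A[:,1]-.0365)<.18)];print(" plate",np.median(Q[:,2]),rect(Q))
    # tall things
    for z0,z1 in((.1,.135),(.14,.185)):
        T=A[(A[:,2]>z0)&(A[:,2]<z1)&(d<.09)];print(" ",z0,z1,len(T),T.min(0),T.max(0))
E
```

```text
[206  92  81] [  3 155 206]
scene case 0.0365870142597855 (array([527.8,  -2. ]), array([117.6,  59.7]), -84.1)
 btn 289 0.19536177770510876 ((522.3217163085938, 138.4010772705078), 18.96468734741211)
 plate 0.008323695090892369 (array([527.8,  38.2]), array([353. , 176.3]), -87.68)
  0.1 0.135 712 [0.50323458 0.11981358 0.10005299] [0.59412594 0.15327643 0.13498812]
  0.14 0.185 173 [0.51603863 0.12465143 0.14008309] [0.54938506 0.15076626 0.18494398]
side case 0.036507084607949714 (array([5.314e+02, 4.000e-01]), array([115.9,  58. ]), -83.42)
 btn 240 0.19499634204894334 ((522.6929321289062, 138.65005493164062), 18.480031967163086)
 plate 0.008221957664848734 (array([529.6,  43.2]), array([329.7, 148.6]), 85.16)
  0.1 0.135 746 [0.50623907 0.12110805 0.10009592] [0.59700174 0.15523079 0.13478152]
  0.14 0.185 310 [0.51980594 0.1245405  0.14001628] [0.55231623 0.15150385 0.18498623]
```

```bash
cat >> h.py <<'E'
from scipy.spatial.transform import Rotation as Ro
def toolT(o):
    T=np.eye(4);T[:3,:3]=Ro.from_euler("xyz",o["orientation"],degrees=True).as_matrix();T[:3,3]=o["tool_pos"];return T
def delta(o,p,yaw):
    T=toolT(o);d=T[:3,:3].T@(np.array(p)-T[:3,3]);print("pose",np.round(o["tool_pos"],4),np.round(o["orientation"],2),"-> d",np.round(d,4),"turn",round((o["orientation"][2]-yaw+180)%360-180,2))
E
python3 - <<'E'
from h import *
from plant import ctrl, camrig, telemetry
o=telemetry.get_obs();delta(o,[.534,-.043,.25],-84)
print(np.round(camrig.snapshot("wrist")["T_tool_cam"],3))
E
```

```text
pose [0.2344 0.6326 0.2507] [ 1.7991e+02 -1.0000e-02 -2.0330e+01] -> d [0.5157 0.5294 0.0016] turn 63.67
[[-0.001 -0.96  -0.281  0.075]
 [ 1.    -0.001  0.002  0.   ]
 [-0.002 -0.281  0.96  -0.134]
 [ 0.     0.     0.     1.   ]]
```

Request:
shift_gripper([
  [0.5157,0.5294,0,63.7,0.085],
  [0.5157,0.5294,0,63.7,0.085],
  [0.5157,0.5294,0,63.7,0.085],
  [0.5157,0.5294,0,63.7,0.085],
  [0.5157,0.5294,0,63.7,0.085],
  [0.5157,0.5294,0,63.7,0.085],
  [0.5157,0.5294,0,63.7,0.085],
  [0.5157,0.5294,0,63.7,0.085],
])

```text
refused: increments: the value is not of type 'object' (schema: type "object"). Nothing was moved.
```

The call was refused and nothing moved: it wants an object with one list for each field. Same move again in that form.

Request:
shift_gripper(increments={"tx": [0.5157,0.5157,0.5157,0.5157,0.5157,0.5157,0.5157,0.5157],"ty": [0.5294,0.5294,0.5294,0.5294,0.5294,0.5294,0.5294,0.5294],"tz": [0,0,0,0,0,0,0,0],"yaw": [63.7,63.7,63.7,63.7,63.7,63.7,63.7,63.7],"finger_gap": [0.085,0.085,0.085,0.085,0.085,0.085,0.085,0.085]})

```text
clock: 1.15
tool_pos: [0.4375, 0.174, 0.2518]
orientation: [-180.0, 0.0, -84.0]
force: [1.2, 1.3, -0.0]
opening: 0.0846
gripper_force: 0.0
```

```bash
python3 - <<'E'
from h import *
from plant import ctrl, camrig, telemetry
delta(telemetry.get_obs(),[.534,-.043,.25],-84)
E
```

```text
pose [0.4375 0.174  0.2518] [-1.7997e+02  2.0000e-02 -8.4000e+01] -> d [ 0.2259 -0.0733  0.0017] turn -0.0
```

Request:
shift_gripper(increments={"tx": [0.226,0.226,0.226,0.226,0.226],"ty": [-0.073,-0.073,-0.073,-0.073,-0.073],"tz": [0,0,0,0,0],"yaw": [0,0,0,0,0],"finger_gap": [0.085,0.085,0.085,0.085,0.085]})

```text
clock: 1.78
tool_pos: [0.5338, -0.0442, 0.2508]
orientation: [179.9, -0.0, -84.3]
force: [0.1, 0.8, -0.8]
opening: 0.0854
gripper_force: 0.0
```

```bash
python3 - <<'E'
from h import *
from plant import ctrl, camrig, telemetry
o=telemetry.get_obs();T=toolT(o);s=camrig.snapshot("wrist");cv2.imwrite("pics/w1.png",s["frame"][:,:,::-1]);np.savez("w1.npz",T=T,**s)
print(o["tool_pos"],o["orientation"])
h=cv2.cvtColor(s["frame"],cv2.COLOR_RGB2HSV)
m=((h[...,0]<10)|(h[...,0]>170))&(h[...,1]>150)&(h[...,2]>60)
n,l,st,ce=cv2.connectedComponentsWithStats(m.astype(np.uint8));i=1+np.argmax(st[1:,4]);m=l==i;print(st[i],ce[i])
ys,xs=np.nonzero(m);H=cv2.convexHull(np.c_[xs,ys].astype(np.int32));m2=np.zeros(m.shape,np.uint8);cv2.fillConvexPoly(m2,H,1)
P=cloud(s,m2>0,T);print("z",np.percentile(P[:,2],[5,50,95]));P=P[abs(P[:,2]-np.percentile(P[:,2],60))<.004];print(rect(P))
E
```

```text
[ 0.53382526 -0.04423289  0.25078729] [ 1.79918995e+02 -2.50986329e-02 -8.42907813e+01]
[ 256  170   58  109 4165] [283.45258103 216.64633854]
z [0.03421553 0.03641149 0.03828309]
(array([527.1,  -1.6]), array([117.2,  58.7]), -85.55)
```

View pics/w1.png

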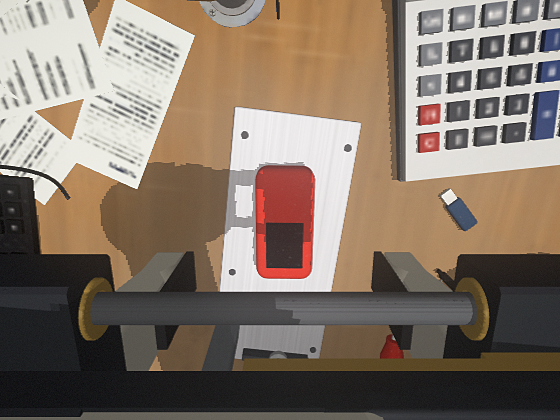

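The wrist view shows the case at (256–314, 165–278), nearly square to the gripper, with the plate edges turned a few degrees (left edge (235,108) to (222,290), right edge (360,123) to (330,290)). I'll fit the long edges for precise yaws.

```bash
python3 - <<'E'
from h import *
s=dict(np.load("w1.npz"));T=s["T"];h=cv2.cvtColor(s["frame"],cv2.COLOR_RGB2HSV)
m=((h[...,0]<10)|(h[...,0]>170))&(h[...,1]>150)&(h[...,2]>60)
w=(h[...,1]<40)&(h[...,2]>150)
def fit(uv,z):
    P=plane(s,uv,z,T);x,y=P[:,0],P[:,1]
    for _ in range(4):
        k=np.polyfit(y,x,1);r=abs(x-np.polyval(k,y));g=r<max(.001,2*np.median(r));x,y=x[g],y[g]
    return k,np.degrees(np.arctan2(1,k[0])),len(x)
R=range(185,260)
L=[(np.nonzero(m[r,240:330])[0][0]+239.5,r) for r in R];G=[(np.nonzero(m[r,240:330])[0][-1]+240.5,r) for r in R]
for e in(L,G):
    k,a,n=fit(e,.034);print("case",a,n,"x at y=0:",np.polyval(k,0))
R=range(140,280)
L=[(np.nonzero(w[r,210:300])[0][0]+209.5,r) for r in list(range(120,160))+list(range(270,288))];G=[(np.nonzero(w[r,315:370])[0][-1]+315.5,r) for r in R]
for e in(L,G):
    k,a,n=fit(e,.008);print("plate",a,n,"x at y=0",np.polyval(k,0))
top=np.nonzero(m[:,285])[0];print(top[[0,-1]],plane(s,[(285,top[0]-.5),(285,top[-1]+.5)],.034,T))
E
```

```text
case 94.79898227475145 75 x at y=0: 0.5567183261111646
case 95.1022516270346 75 x at y=0: 0.49824100732434223
plate 88.54848188853907 58 x at y=0 0.5915442435610716
plate 88.53394969281958 140 x at y=0 0.46248427259858493
[171 277] [[ 0.53240133 -0.05954512  0.034     ]
 [ 0.52083956  0.05555424  0.034     ]]
```

```bash
python3 - <<'E'
from h import *
from plant import ctrl, camrig, telemetry
delta(telemetry.get_obs(),[.5312,-.0438,.038],-85)
E
```

```text
pose [ 0.5333 -0.0428  0.2509] [179.92  -0.   -84.23] -> d [0.0007 0.0019 0.2129] turn 0.77
```

Request:
shift_gripper(increments={"tx": [0.001,0.001,0.001,0.001,0.001,0.001],"ty": [0.002,0.002,0.002,0.002,0.002,0.002],"tz": [0.06,0.12,0.17,0.2,0.213,0.213],"yaw": [0.8,0.8,0.8,0.8,0.8,0.8],"finger_gap": [0.088,0.088,0.088,0.088,0.088,0.088]})

```text
clock: 2.58
tool_pos: [0.5313, -0.0419, 0.0385]
orientation: [180.0, -0.0, -84.8]
force: [-0.4, 0.4, -0.4]
opening: 0.0877
gripper_force: 0.0
```

Close on the case.

Request:
shift_gripper(increments={"tx": [0,0,0,0,0,0],"ty": [0,0,0,0,0,0],"tz": [0,0,0,0,0,0],"yaw": [0,0,0,0,0,0],"finger_gap": [0.062,0.062,0.05,0.05,0.05,0.05]})

```text
clock: 3.32
tool_pos: [0.5318, -0.0425, 0.0393]
orientation: [-179.9, 0.0, -84.8]
force: [-2.1, 0.7, 6.4]
opening: 0.06
gripper_force: 30.0
```

```bash
python3 - <<'E'
from h import *
from plant import ctrl, camrig, telemetry
delta(telemetry.get_obs(),[.5199,.0586,.0385],-91.5)
E
```

```text
pose [ 0.5318 -0.0425  0.0393] [-179.95    0.    -84.83] -> d [-0.1017  0.0028  0.0008] turn 6.67
```

Request:
shift_gripper(increments={"tx": [-0.01,-0.025,-0.045,-0.065,-0.085,-0.097,-0.102,-0.102],"ty": [0,0.001,0.001,0.002,0.003,0.003,0.003,0.003],"tz": [0,0,0,0,0,0,0,0],"yaw": [1,2.5,4,5.5,6.7,6.7,6.7,6.7],"finger_gap": [0.05,0.05,0.05,0.05,0.05,0.05,0.05,0.05]})

```text
clock: 4.32
tool_pos: [0.5198, 0.0592, 0.0393]
orientation: [-179.9, 0.0, -91.5]
force: [-2.5, 1.6, 7.3]
opening: 0.0598
gripper_force: 30.0
```

```bash
python3 - <<'E'
from h import *
from plant import ctrl, camrig, telemetry
for n in("scene","side"):
    s=camrig.snapshot(n);np.savez(n+"2.npz",**s);cv2.imwrite(f"pics/{n}2.png",cv2.resize(s["frame"][120:400,130:430,::-1],None,fx=2,fy=2))
delta(telemetry.get_obs(),[.5201,.0666,.0385],-91.5)
E
```

```text
pose [0.5197 0.0592 0.0393] [-1.7994e+02  3.0000e-02 -9.1490e+01] -> d [-0.0074 -0.0002  0.0008] turn 0.01
```

View pics/side2.png

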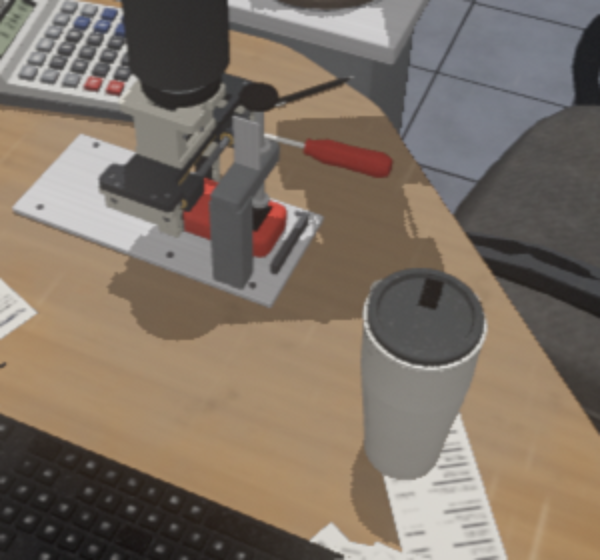

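The case (crop pixel ~(255,225)) is gripped, aligned and a few mm short of the stop (~(292,243)), and the gripper is clear of the column (~(232,240)). I'll advance slowly until contact.

Request:
shift_gripper(increments={"tx": [-0.002,-0.004,-0.006,-0.007,-0.007],"ty": [0,0,0,0,0],"tz": [0,0,0,0,0],"yaw": [0,0,0,0,0],"finger_gap": [0.05,0.05,0.05,0.05,0.05]})

```text
clock: 5.05
tool_pos: [0.5197, 0.065, 0.0393]
orientation: [-180.0, -0.0, -91.5]
force: [0.0, -6.4, 7.1]
opening: 0.0597
gripper_force: 30.0
```

Request:
shift_gripper(increments={"tx": [-0.001,-0.002,-0.002],"ty": [0,0,0],"tz": [0,0,0],"yaw": [0,0,0],"finger_gap": [0.05,0.05,0.05]})

```text
clock: 5.42
tool_pos: [0.5197, 0.067, 0.0393]
orientation: [-180.0, -0.0, -91.5]
force: [0.2, -4.4, 7.3]
opening: 0.0598
gripper_force: 30.0
```

Request:
shift_gripper(increments={"tx": [-0.001,-0.002,-0.002],"ty": [0,0,0],"tz": [0,0,0],"yaw": [0,0,0],"finger_gap": [0.05,0.05,0.05]})

```text
clock: 5.8
tool_pos: [0.5198, 0.0679, 0.0393]
orientation: [180.0, -0.1, -91.5]
force: [2.0, -12.9, 7.6]
opening: 0.0596
gripper_force: 30.0
```

Request:
shift_gripper(increments={"tx": [-0.001,-0.001,-0.001,-0.001,-0.001,-0.001],"ty": [0,0,0,0,0,0],"tz": [0,0,0,0,0,0],"yaw": [0,0,0,0,0,0],"finger_gap": [0.05,0.05,0.088,0.088,0.088,0.088]})

```text
clock: 6.55
tool_pos: [0.5196, 0.0711, 0.0385]
orientation: [180.0, 0.0, -91.5]
force: [-0.3, 0.6, 0.7]
opening: 0.087
gripper_force: 0.0
```

Request:
shift_gripper(increments={"tx": [0,0.02,0.055,0.055,0.055,0.055,0.055,0.055],"ty": [0,0,0,0,0,0,0,0],"tz": [-0.03,-0.06,-0.06,-0.06,-0.06,-0.06,-0.06,-0.06],"yaw": [0,0,0,0,0,0,0,0],"finger_gap": [0.088,0.088,0.04,0,0,0,0,0]})

```text
clock: 7.55
tool_pos: [0.5181, 0.0162, 0.0984]
orientation: [180.0, -0.0, -91.5]
force: [0.7, 0.3, -0.1]
opening: 0.0329
gripper_force: 0.0
```

```bash
cat > look.py <<'E'
from h import *
from plant import ctrl, camrig, telemetry
import sys
k=sys.argv[1]
for n,c in(("scene",(320,285)),("side",(250,225))):
    s=camrig.snapshot(n);np.savez(n+k+".npz",**s);cv2.imwrite(f"pics/{n}{k}.png",cv2.resize(s["frame"][160:360,160:420,::-1],None,fx=3,fy=3,interpolation=cv2.INTER_CUBIC)[:600])
    h=cv2.cvtColor(s["frame"],cv2.COLOR_RGB2HSV);v,u=np.mgrid[:420,:560]
    A=cloud(s,np.ones((420,560),bool)).reshape(-1,3) if (s["z_map"]>0).all() else None
    m=((h[...,0]<10)|(h[...,0]>170))&(h[...,1]>130)&(h[...,2]>50)
    P=cloud(s,m);P=P[(P[:,2]>.031)&(P[:,2]<.042)&(abs(P[:,0]-.522)<.06)&(P[:,1]>-.05)&(P[:,1]<.2)]
    print(n,len(P),rect(P),"y",P[:,1].min(),P[:,1].max(),"x",P[:,0].min(),P[:,0].max())
print(telemetry.get_obs()["tool_pos"])
E
python3 look.py 3
```

```text
scene 364 (array([520.4, 133.2]), array([69.5, 58.3]), 87.51) y 0.09818449993722786 0.1677816923902342 x 0.4904280090317738 0.5499047773055354
side 535 (array([524.4, 111.3]), array([116.3,  59.3]), 87.88) y 0.05271785713821786 0.1696477966114857 x 0.49329441827083964 0.5559424504405474
[0.51812739 0.01602681 0.0984799 ]
```

View pics/side3.png

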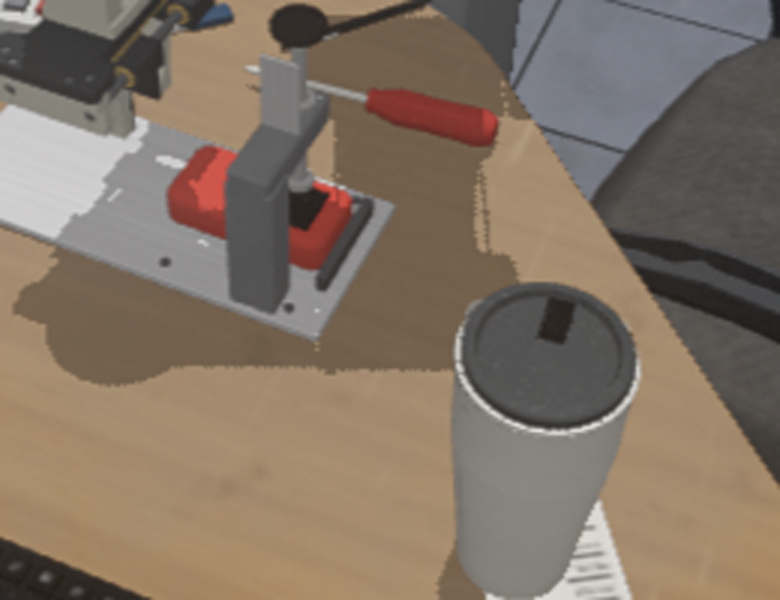

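The side view shows the case's far end against the dark stop (crop ~(335,240)), under the foot (~(303,185)). I'll square it up by pushing the middle of its rear end with closed fingers.

Request:
shift_gripper(increments={"tx": [0,0,0,0,-0.01,-0.016,-0.02,-0.022],"ty": [-0.002,-0.002,-0.002,-0.002,-0.002,-0.002,-0.002,-0.002],"tz": [0,0.03,0.055,0.06,0.06,0.06,0.06,0.06],"yaw": [0,0,0,0,0,0,0,0],"finger_gap": [0,0,0,0,0,0,0,0]})

```text
clock: 8.65
tool_pos: [0.5211, 0.0379, 0.0392]
orientation: [-180.0, -0.0, -91.5]
force: [3.5, -10.5, 2.7]
opening: 0.0002
gripper_force: 5.0
```

Request:
shift_gripper(increments={"tx": [-0.001,-0.001,-0.001],"ty": [0,0,0],"tz": [0,0,0],"yaw": [0,0,0],"finger_gap": [0,0,0]})

```text
clock: 9.02
tool_pos: [0.5211, 0.0379, 0.0392]
orientation: [-180.0, -0.0, -91.5]
force: [1.4, -7.5, 3.3]
opening: 0.0005
gripper_force: 3.4
```

Request:
shift_gripper(increments={"tx": [-0.002,-0.002,-0.002],"ty": [0,0,0],"tz": [0,0,0],"yaw": [0,0,0],"finger_gap": [0,0,0]})

```text
clock: 9.4
tool_pos: [0.5209, 0.0381, 0.0393]
orientation: [180.0, -0.2, -91.5]
force: [5.0, -18.2, 4.0]
opening: 0.0005
gripper_force: 9.3
```

Firm contact and no further motion, so the case is seated. Backing off and rising.

Request:
shift_gripper(increments={"tx": [0.022,0.025,0.025,0.025,0.025,0.025],"ty": [0,0,0,0,0,0],"tz": [0,-0.03,-0.09,-0.15,-0.21,-0.21],"yaw": [0,0,0,0,0,0],"finger_gap": [0,0,0,0,0,0]})

```text
clock: 10.15
tool_pos: [0.5225, 0.0163, 0.2543]
orientation: [-179.4, 0.2, -91.5]
force: [0.8, -0.9, -1.3]
opening: 0.0
gripper_force: 0.0
```

```bash
python3 look.py 4; python3 - <<'E'
from h import *
from plant import ctrl, camrig, telemetry
o=telemetry.get_obs();print(np.round(o["joint_pos"],1));delta(o,[.5217,.1386,.245],-1.5)
for n in("scene","side"):
    s=dict(np.load(n+"4.npz"));A=cloud(s,np.ones((420,560),bool));d=np.hypot(A[:,0]-.522,A[:,1]-.1387)
    B=A[(d<.03)&(A[:,2]>.189)&(A[:,2]<.2)];print(n,len(B),np.median(B[:,2]),cv2.minEnclosingCircle((B[:,:2]*1000).astype(np.float32)))
E
```

```text
scene 1144 (array([519.7, 108.5]), array([120. ,  59.7]), 88.39) y 0.048190389711593895 0.16793372151420213 x 0.489583988331107 0.5498344992365332
side 524 (array([524.2, 110.6]), array([116.6,  57.8]), 87.54) y 0.05173703124418272 0.16929498162491324 x 0.49680238896109874 0.5549715435464674
[0.51998908 0.01591192 0.24932545]
[ 23.4   5.9 -18.9  -0.  -65.1 -24.9]
pose [0.52   0.0159 0.2493] [-1.7991e+02  7.0000e-02 -9.1540e+01] -> d [-0.1227  0.0016  0.0045] turn -90.04
scene 256 0.19514837003401525 ((520.5634765625, 140.139892578125), 18.444616317749023)
side 234 0.19491056118843497 ((521.8550415039062, 139.12222290039062), 19.085344314575195)
```

View pics/scene4.png

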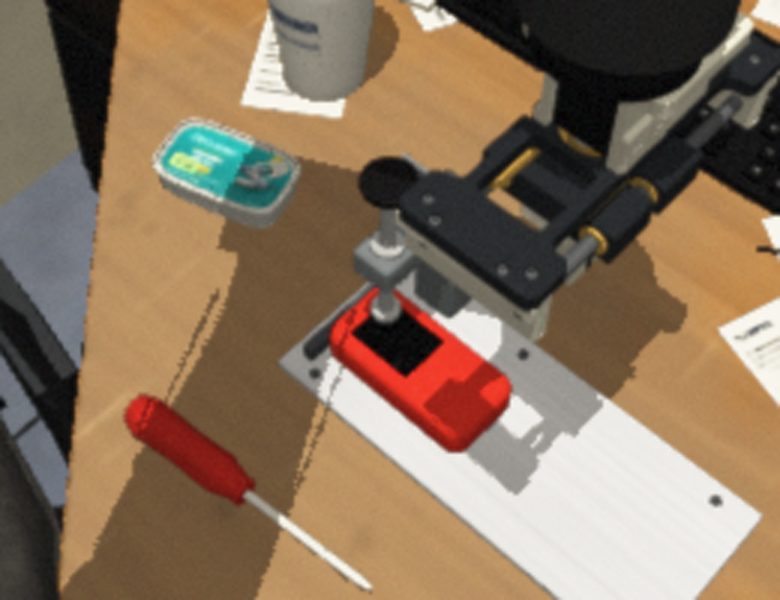

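The scene view shows the case flush against the stop (crop ~(345,330)), with the foot at (387,308) above the window and the button at (388,183) up. The bystanders haven't moved. Next I go above the button, turned so the fingers lie clear of the scale plate.

Request:
shift_gripper(increments={"tx": [-0.03,-0.06,-0.09,-0.123,-0.123,-0.123,-0.123,-0.123],"ty": [0.0,0.001,0.001,0.0016,0.0016,0.0016,0.0016,0.0016],"tz": [0,0,0,0,0,0,0,0],"yaw": [-10,-20,-30,-40,-50,-60,-70,-80],"finger_gap": [0,0,0,0,0,0,0,0]})

```text
clock: 11.25
tool_pos: [0.521, 0.1384, 0.2466]
orientation: [179.9, 0.2, -11.2]
force: [0.4, -0.2, 0.4]
opening: 0.0006
gripper_force: 0.0
```

Request:
shift_gripper(increments={"tx": [0,0,0],"ty": [0,0,0],"tz": [0,0,0],"yaw": [-10,-10,-10],"finger_gap": [0,0,0]})

```text
clock: 11.62
tool_pos: [0.5215, 0.1386, 0.2477]
orientation: [179.9, 0.1, -1.8]
force: [0.1, 0.2, -0.1]
opening: 0.0001
gripper_force: 0.0
```

```bash
python3 - <<'E'
from h import *
from plant import ctrl, camrig, telemetry
o=telemetry.get_obs();delta(o,[.5217,.1388,.224],-1.5);print(o["force"])
E
```

```text
pose [0.5215 0.1386 0.2477] [ 1.7995e+02  8.0000e-02 -1.7500e+00] -> d [ 0.0002 -0.0003  0.0237] turn -0.25
[ 0.11711762  0.21139914 -0.05763618]
```

Request:
shift_gripper(increments={"tx": [0,0,0,0,0,0,0,0],"ty": [0,0,0,0,0,0,0,0],"tz": [0.01,0.02,0.026,0.031,0.036,0.041,0.045,0.045],"yaw": [0,0,0,0,0,0,0,0],"finger_gap": [0,0,0,0,0,0,0,0]})

```text
clock: 12.62
tool_pos: [0.5217, 0.1386, 0.2033]
orientation: [180.0, 0.0, -1.5]
force: [-2.6, -0.4, 3.5]
opening: 0.0008
gripper_force: 1.5
```

Request:
shift_gripper(increments={"tx": [0,0,0],"ty": [0,0,0],"tz": [0.002,0.004,0.004],"yaw": [0,0,0],"finger_gap": [0,0,0]})

```text
clock: 13.0
tool_pos: [0.5219, 0.1387, 0.1995]
orientation: [180.0, -0.0, -1.5]
force: [-2.2, -1.4, 3.5]
opening: 0.0005
gripper_force: 1.8
```

Request:
shift_gripper(increments={"tx": [0,0],"ty": [0,0],"tz": [0.001,0.001],"yaw": [0,0],"finger_gap": [0,0]})

```text
clock: 13.25
tool_pos: [0.5219, 0.1387, 0.1986]
orientation: [180.0, -0.0, -1.5]
force: [-2.0, -2.2, 3.9]
opening: 0.0001
gripper_force: 1.8
```

Request:
shift_gripper(increments={"tx": [0,0],"ty": [0,0],"tz": [0.001,0.001],"yaw": [0,0],"finger_gap": [0,0]})

```text
clock: 13.5
tool_pos: [0.5219, 0.1387, 0.1983]
orientation: [-180.0, -0.0, -1.5]
force: [-4.3, -1.3, 9.4]
opening: 0.0004
gripper_force: 4.7
```

Request:
shift_gripper(increments={"tx": [0,0],"ty": [0,0],"tz": [0.0005,0.0005],"yaw": [0,0],"finger_gap": [0,0]})

```text
clock: 13.75
tool_pos: [0.522, 0.1387, 0.1982]
orientation: [-180.0, -0.1, -1.5]
force: [-5.9, -2.8, 12.9]
opening: 0.0004
gripper_force: 6.4
```

Contact at TCP z 0.198, as predicted (button top 0.173), with about 10–13 N. Now hold for a second.

Request:
shift_gripper(increments={"tx": [0,0,0,0,0,0,0,0],"ty": [0,0,0,0,0,0,0,0],"tz": [0,0,0,0,0,0,0,0],"yaw": [0,0,0,0,0,0,0,0],"finger_gap": [0,0,0,0,0,0,0,0]})

```text
clock: 14.75
tool_pos: [0.5219, 0.1387, 0.1983]
orientation: [-180.0, -0.1, -1.5]
force: [-4.8, -1.4, 13.4]
opening: 0.0002
gripper_force: 6.4
```

```bash
python3 look.py 5
```

```text
scene 1169 (array([519.8, 108.5]), array([119.8,  59.9]), 88.31) y 0.04860696477701673 0.16822126244648292 x 0.48950074234147567 0.5504074476061287
side 528 (array([523.6, 110.9]), array([116.3,  59.4]), 88.47) y 0.05286734755858974 0.16937830101820645 x 0.4941562630670996 0.5544118836532185
[0.52194918 0.13872377 0.19825031]
```

View pics/scene5.png

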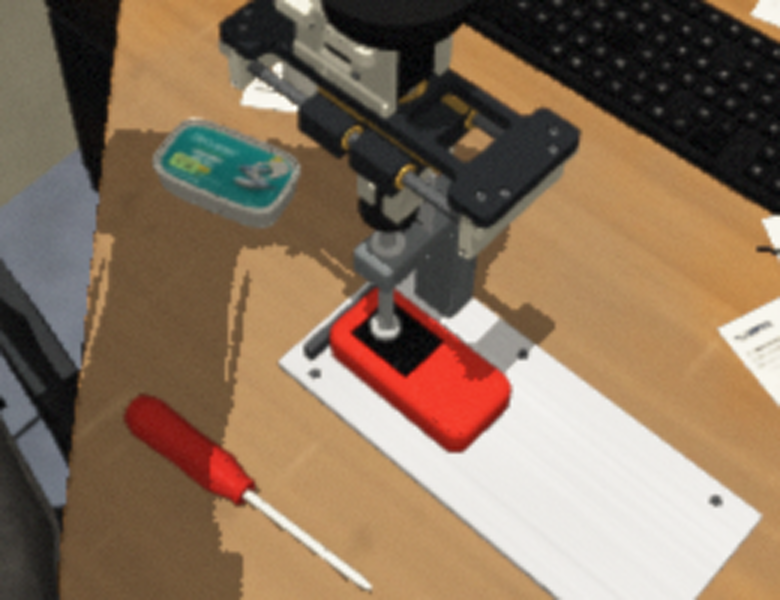

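The foot (crop (385,328)) rests on the case's window and the case still sits at the stop. I'll raise slowly and let the foot spring back.

Request:
shift_gripper(increments={"tx": [0,0,0,0,0,0,0,0],"ty": [0,0,0,0,0,0,0,0],"tz": [-0.003,-0.008,-0.014,-0.02,-0.027,-0.05,-0.08,-0.08],"yaw": [0,0,0,0,0,0,0,0],"finger_gap": [0,0,0,0,0,0,0,0]})

```text
clock: 15.85
tool_pos: [0.5231, 0.1396, 0.2797]
orientation: [-179.8, -0.2, -1.5]
force: [0.2, -0.0, 0.0]
opening: 0.0005
gripper_force: 0.0
```

```bash
python3 look.py 6; python3 - <<'E'
from h import *
for n in("scene","side"):
    s=dict(np.load(n+"6.npz"));A=cloud(s,np.ones((420,560),bool));d=np.hypot(A[:,0]-.522,A[:,1]-.1387)
    B=A[(d<.022)&(A[:,2]>.165)&(A[:,2]<.21)];print(n,len(B),np.median(B[:,2]) if len(B) else 0)
E
```

```text
scene 1153 (array([519.8, 108.3]), array([119.1,  60.2]), 89.27) y 0.04880849830594894 0.16761785468334464 x 0.4891959110730501 0.5499767315898091
side 526 (array([524.1, 111.1]), array([115.4,  57.3]), 89.06) y 0.05361136809458683 0.16866684700537576 x 0.4946513157098772 0.5534143574264762
[0.52174798 0.13903191 0.27705546]
scene 301 0.19511832469617374
side 265 0.19485504989993152
```

View pics/scene6.png

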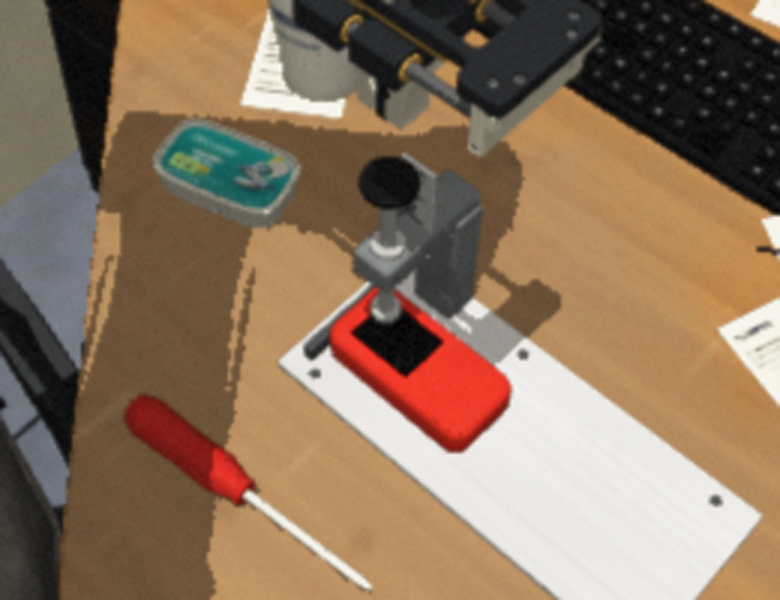

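The button is back up at 0.195 m (crop (388,183)), the foot (385,308) is clear of the case, the case is flush with the stop, and the robot touches nothing.

```bash
python3 -c "
from plant import ctrl, camrig, telemetry
print(ctrl.close_job())"
```

```text
the job is handed in; nothing more can be done
None
```

The case was slid flush against the stop, the foot was pressed onto it at about 13 N for just over a second and sprang fully back up, and the job was handed in at about 16 s with the other things on the desk not touched.

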